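Tension the wires of a cake portioner by quarter turns

TASK

Two wires of the round cake portioner have gone slack. Take the square-socket key from its dish and, feeling it fully onto the square without bearing down hard, tighten the red tensioner by one quarter turn clockwise, then go on clockwise round the rim to the yellow one and tighten it by two quarter turns; leave the blue one and everything else on the table alone. Turn them only with the key, and stand it upright back in its dish.

Things in the scene. Friction and masses are not known exactly. Their poses are not given: they have to be found in the camera images.
- portioner: round cake portioner bolted flat to the worktop at any yaw: aluminium rim 180 mm across, 30 mm broad, top at z = 24 mm, three thin wires across it. Origin: centre of its underside. Three wire tensioners stand upright on the rim, 75 mm from the centre, 120 degrees apart: clockwise seen from above they are red, yellow, blue (colour of the disc round the foot)
- red_top (a point): centre of the top of the red tensioner, z = 45 mm: a brass square, 14 x 14 mm from z = 31 to 39 mm, with a round cone nose on it (14 mm wide below, 7 mm on top), above a round collar 26 mm across. x points to the white tab on the collar, z up. The square is fixed on the collar at no set angle: its flats stand up to 0.55 rad either way off x and y, not reported; feel or look for it
- red_mark (a point): middle of the small white tab on the collar of the red tensioner, 14 mm from its axis at z = 30 mm, along the x axis of the top point; it turns with the head and shows how far it has been turned
- red_turn (a joint): angle of the red tensioner, rad, growing clockwise seen from above (= tightening); starts between -0.3 and 0.3, not always at zero, so count from the starting value. Turning takes about 0.06 N m of steady friction and it stays where it is left; there are no stops or clicks within two quarter turns
- red_post: post that carries the head of the red tensioner on a spring: the head gives way straight down, from about 3 N, 2 N per mm, 3.5 mm at most (10 N), then it is solid; it springs back up when let go or when the key's socket slips over the square. Bearing down or wrenching with more than 25 N harms it. Origin: on the axis 23 mm below the top of the square
- yellow_top (a point): centre of the top of the yellow tensioner, z = 45 mm: a brass square, 14 x 14 mm from z = 31 to 39 mm, with a round cone nose on it (14 mm wide below, 7 mm on top), above a round collar 26 mm across. x points to the white tab on the collar, z up. The square is fixed on the collar at no set angle: its flats stand up to 0.55 rad either way off x and y, not reported; feel or look for it
- yellow_mark (a point): middle of the small white tab on the collar of the yellow tensioner, 14 mm from its axis at z = 30 mm, along the x axis of the top point; it turns with the head and shows how far it has been turned
- yellow_turn (a joint): angle of the yellow tensioner, rad, growing clockwise seen from above (= tightening); starts between -0.3 and 0.3, not always at zero, so count from the starting value. Turning takes about 0.06 N m of steady friction and it stays where it is left; there are no stops or clicks within two quarter turns
- yellow_post: post that carries the head of the yellow tensioner on a spring: the head gives way straight down, from about 3 N, 2 N per mm, 3.5 mm at most (10 N), then it is solid; it springs back up when let go or when the key's socket slips over the square. Bearing down or wrenching with more than 25 N harms it. Origin: on the axis 23 mm below the top of the square
- blue_top (a point): centre of the top of the blue tensioner, z = 45 mm: a brass square, 14 x 14 mm from z = 31 to 39 mm, with a round cone nose on it (14 mm wide below, 7 mm on top), above a round collar 26 mm across. x points to the white tab on the collar, z up. The square is fixed on the collar at no set angle: its flats stand up to 0.55 rad either way off x and y, not reported; feel or look for it
- blue_mark (a point): middle of the small white tab on the collar of the blue tensioner, 14 mm from its axis at z = 30 mm, along the x axis of the top point; it turns with the head and shows how far it has been turned
- blue_turn (a joint): angle of the blue tensioner, rad, growing clockwise seen from above (= tightening); starts between -0.3 and 0.3, not always at zero, so count from the starting value. Turning takes about 0.06 N m of steady friction and it stays where it is left; there are no stops or clicks within two quarter turns
- blue_post: post that carries the head of the blue tensioner on a spring: the head gives way straight down, from about 3 N, 2 N per mm, 3.5 mm at most (10 N), then it is solid; it springs back up when let go or when the key's socket slips over the square. Bearing down or wrenching with more than 25 N harms it. Origin: on the axis 23 mm below the top of the square
- key: loose square-socket key, 82 mm tall, about 0.12 kg, upright in its dish: foot block 28 x 28 x 17 mm with a square socket 16 mm wide (plain mouth), 13 mm deep, open below; shaft 15 mm thick; black handle 56 mm along x, 22 mm along y (grip across y), 52 to 82 mm above the foot. Origin: centre of the underside, z up; the socket's flats are normal to x and y
- key_handle (a point): centre of the key's handle, 67 mm above its foot. When the key is fully seated on a tensioner its foot is at z about 32 mm (the socket's roof on the square), this point at about 99 mm; pressed lightly (6 N) its foot stops at z about 43 mm on the very top of the nose, and at about 37 mm with the nose in the socket but the square not in line
- key_rest: fixed round grey plastic dish for the key, 66 mm across, 12 mm high, wall 4 mm, floor 4 mm thick (58 mm clear inside). Origin: centre of its underside
- timer: white kitchen timer, 43x68x64 mm, a bystander; origin: centre of its underside
- sugar_shaker: steel sugar shaker, 68 mm across, 106 mm high, a bystander; origin: centre of its underside
- marker_2: blue and white marker pen, 135 mm long, lying, a bystander; origin: centre of its underside
- ribbon_1: red ribbon spool, 74 mm across, 22 mm high, lying flat, a bystander; origin: centre of its underside
There are look-alikes about, which are no part of the job. Of the things that look like the key, take the one that is farthest to the robot's right at the start.

How it is judged (in metres and radians):
On the way, in this order (a step that is already met when the one before it is completed fails the run):
1. the red tensioner has been turned one quarter turn clockwise, the yellow one not yet (distance of red_mark from where it was at the start of the episode between 0.0166 and 0.0226 m and value of joint red_turn between 0.3 and 3 rad and distance of yellow_mark from where it was at the start of the episode below 0.004 m), for 0.1 s.
2. the yellow tensioner has been turned two quarter turns clockwise, the red one left as set (distance of yellow_mark from where it was at the start of the episode above 0.02757 m and value of joint yellow_turn between 0.5 and 5 rad and distance of red_mark from where it was at the start of the episode between 0.0166 and 0.0226 m and value of joint red_turn between 0.3 and 3 rad), for 0.1 s.
At the end, for the whole second after the job is handed in: The red tensioner stands one quarter turn (within 17 degrees) and the yellow one two quarter turns (within 20 degrees) clockwise from where it began, the blue one within 16 degrees of its start, and the key stands upright and still on the floor of its dish, within 15 mm of the dish's centre (all of step 2 and distance of blue_mark from where it was at the start of the episode below 0.004 m and horizontal distance between key and key_rest below 0.015 m and height (world z) of key between 0.002 and 0.007 m and angle between key's own z axis and vertical below 0.1 rad and linear speed of key below 0.01 m/s); the robot touches nothing.
It fails at once if the key bears on a tensioner with more than 25 N (contact force between key and red_post above 25 N or contact force between key and yellow_post above 25 N or contact force between key and blue_post above 25 N).
It fails at once if the fingers turn or push a tensioner directly (contact force between the fingers and red_post above 1 N or contact force between the fingers and yellow_post above 1 N or contact force between the fingers and blue_post above 1 N).
It fails at once if the blue tensioner is turned (distance of blue_mark from where it was at the start of the episode above 0.009 m).
It fails at once if a bystander is pushed more than 30 mm (distance of any of timer, sugar_shaker, marker_2, ribbon_1 from where it was at the start of the episode above 0.03 m).
It also fails if it takes over 72 s, if anything falls off the work surface, if the arm or the gripper's body presses on something with over 40 N, if the wrist force passes 120 N, or if a joint passes its speed limit or range.

ROBOT

A 7-joint arm with a two-finger parallel gripper is mounted at the origin on a cart in front of the work surface, level with it; the furniture and walls round the work are solid. World frame = base frame: x ahead of the robot, y to its left, z up, the work surface at z = 0. Lengths are in m, angles in degrees, forces in N, time in s.
With the tool pointing down it reaches from about 0.425 to 0.875 m from the base axis. Payload 4.7 kg.
Tool frame: the origin (TCP) lies between the finger pads; the fingertips stand 8 mm ahead of it and the grasp point (between the pads) lies 11 mm behind it (env.tip_extent is the distance from the TCP to the fingertips, in m); z points along the fingers, y is the line along which they close (so a half turn about z gives the same grasp; the last joint's range is limited). The gripper opens to 87 mm and grips with 3 to 60 N. Pads are 19 mm wide; open, the fingers measure 117 mm over their backs; the gripper's body (75 mm by 190 mm) begins 51 mm behind the grasp point.
Start: joints at [-75.224, 18.392, -4.016, 83.108, 1.295, 78.541, -3.26], TCP at [0.157, 0.631, 0.231] pointing down, gripper open.
Joint ranges: [-163.93, 163.93], [-17.29, 119.83], [-79.2, 71.16], [3.27, 140.29], [-89.18, 269.18], [5.43, 117.66], [-154.24, 154.24]. Speed limits (degrees/s): [147.25, 147.25, 180, 180, 180, 180, 180].

INTERFACE

Orientations are given as [roll, pitch, yaw] about the fixed x, y, z axes, in that order (R = Rz(yaw) Ry(pitch) Rx(roll)).
In Python, from cell import sensors, vision, workorder, env gives the robot as it stands.
- The arm moves only by the tool drive_tool, never from a script. Its argument "moves" is a list of rows, each an object of numbers: "x", "y", "z": the shift along the tool's x, y, z in mm; "rx", "ry", "rz": the turn, a rotation vector about the tool's x, y, z in rad; "fingers": the closure, from -1 (fully open) to 1 (shut). In form: [{"x": .., "y": .., "z": .., "rx": .., "ry": .., "rz": .., "fingers": ..}, ...]. A call has 1 to 20 rows; each row is the pose to reach, as a shift and turn from the pose commanded when the call began, along the tool's axes at that moment; what a row does not reach only later rows make up. A row lasts 1/8 s, in which the tool goes at most 62.5 mm and 10.7 degrees, less where a joint would pass 70% of its speed; a pose out of reach is approached as far as the arm can. A call with a gripper value outside its range is refused whole. The fingers move at their own pace and stop on an object; "force" is the grip in N (left out, the last holds). Time passes only in rows, so rows that repeat a pose let the fingers close. It gives the time, the measured TCP pose, the force, the opening and the grip force at its end, in the units of the state.
- sensors.get_obs(): the state, without advancing time (a new reading comes with each control period).
- vision.read_camera(name): name is "side" or "top" or "wrist"; returns a dict with "image" (420x560x3 uint8, red, green, blue), "fx", "fy", "cx", "cy" (pixels), "R" (3x3) and "t" (3): a world point X has camera coordinates R X + t. Camera axes: x right, y down, z forward; pixel columns grow to the right and rows downward; lengths in m; the calibration is good to about 2 mm. The wrist camera is an equidistant fisheye: a pixel r from the principal point sees the ray r / f radians off the axis. A picture is of the moment at which its call begins. There is no depth.
- workorder.sign_off(): hands the job in; it is judged then, once.
The state is a dict: "time_s": time; "qpos": joint angles; "joint_velocities": joint speeds; "effort": joint torques, N m; "tool_pos": TCP position; "tool_rot": TCP orientation; "force": force on the tool from outside, world axes, zero at the start; "wrist_torque": the same for the moment, N m; "grip_width": finger opening in m; "grasp_force": force on a finger pad.
Only numpy, scipy, OpenCV 4.12 (cv2) and the standard library are available. Lean on these libraries where they do the work, as an engineer would, in place of code of your own. Each camera call takes 0.05 s, during which the arm holds its last target. There are 200 camera calls.

## Working session

There is one attempt and no reset: what is moved stays moved. The work goes in short steps, Python scripts to look and compute and a tool call to move; the robot and the scene stay as the last step left them, time stands still between calls to the robot, and variables do not carry over. Pictures are saved under pics/ and viewed, at most 14 in all, crops included, and the job is handed in when it is done.

Besides the shell and the picture viewer there is one more tool, called after "Emit:" as name(argument=value, ...), one argument or row to a line, values as JSON. drive_tool: Moves the arm, as the interface text tells. Its arguments: {"type":"object","properties":{"moves":{"type":"array"},"force":{"type":"number"}},"required":["moves"]}

```bash
mkdir -p pics; cat > h.py <<'E'
import numpy as np, cv2
from cell import sensors, vision, workorder, env
def snap(n,f=None):
    c=vision.read_camera(n)
    if f: cv2.imwrite('pics/'+f,cv2.cvtColor(c['image'],cv2.COLOR_RGB2BGR))
    return c
def ray(c,u,v):
    a=(u-c['cx'])/c['fx'];b=(v-c['cy'])/c['fy']
    if c.get('fish'):
        r=np.hypot(a,b); s=np.sin(r)/r if r>1e-9 else 1; d=np.array([a*s,b*s,np.cos(r)])
    else: d=np.array([a,b,1.])
    R=np.array(c['R']);t=np.array(c['t'])
    return -R.T@t, R.T@d
def onz(c,u,v,z):
    o,d=ray(c,u,v); return o+d*(z-o[2])/d[2]
def two(c1,p1,c2,p2):
    o1,d1=ray(c1,*p1);o2,d2=ray(c2,*p2)
    s=np.linalg.lstsq(np.c_[d1,-d2],o2-o1,rcond=None)[0]
    a=o1+s[0]*d1;b=o2+s[1]*d2
    return (a+b)/2,np.linalg.norm(a-b)
E
python3 - <<'E'
from h import *
a=snap('top','top0.png');b=snap('side','side0.png');w=snap('wrist')
im=np.vstack
print(sensors.get_obs(),env.tip_extent)
for c in(a,b,w):print({k:np.round(v,3).tolist() for k,v in c.items() if k!='image'})
E
```

```text
{'time_s': 0.15, 'qpos': array([-75.224847  ,  18.42979076,  -4.01549547,  83.16045264,
         1.29461948,  78.54070624,  -3.26025291]), 'joint_velocities': array([-0.03333237, -0.16214461,  0.03473314, -0.26915548,  0.05006896,
       -0.011991  , -0.11316299]), 'effort': array([-1.01337189e-04, -4.91800189e+01, -4.04574992e-01, -3.12874782e+01,
       -6.39219303e-02,  4.05859435e-02,  9.99081112e-05]), 'tool_pos': array([0.15683173, 0.63036455, 0.22969314]), 'tool_rot': array([-1.79914248e+02,  4.77303806e-03,  1.66033917e+02]), 'force': array([-0.38571855,  0.12288794,  0.78184122]), 'wrist_torque': array([-0.00113012,  0.01160679, -0.03350409]), 'grasp_force': 0.0, 'grip_width': 0.08724196175821722} 0.008
{'fx': 418.491, 'fy': 418.491, 'cx': 279.281, 'cy': 210.129, 'R': [[-0.013, -1.0, 0.001], [-0.996, 0.013, -0.083], [0.083, -0.002, -0.997]], 't': [-0.209, 0.55, 1.125]}
{'fx': 429.047, 'fy': 429.047, 'cx': 277.09, 'cy': 212.503, 'R': [[-0.628, 0.778, 0.009], [0.632, 0.517, -0.577], [-0.454, -0.357, -0.816]], 't': [0.527, -0.196, 1.293]}
{'fx': 325.192, 'fy': 325.192, 'cx': 280.337, 'cy': 212.586, 'R': [[0.241, 0.971, -0.002], [0.937, -0.232, 0.26], [0.252, -0.064, -0.966]], 't': [-0.649, -0.033, 0.39]}
```

View pics/top0.png

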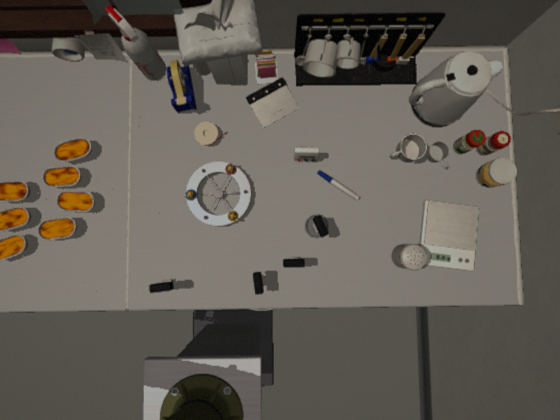

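View pics/side0.png

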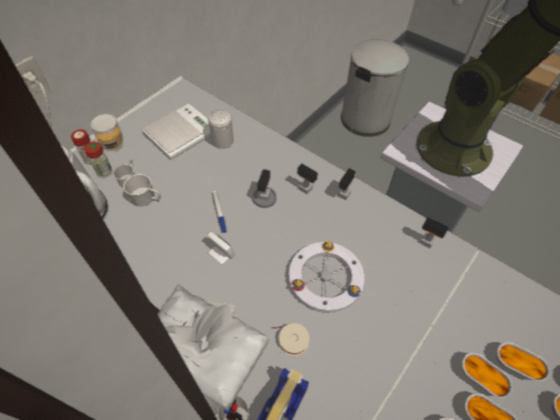

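Look-alikes for the key, in top-view pixels: black handles at (161,287), (258,283), (293,263) and (319,227). The last is farthest right and stands in the grey dish, so I choose that one. The portioner is at (219,194), with red at about (231,168), yellow at (233,216) and blue at (190,195). I'll check the choice in one close crop.

```bash
python3 - <<'E'
from h import *
a=cv2.imread('pics/top0.png');b=cv2.imread('pics/side0.png')
def cr(i,u,v,h,s):return cv2.resize(i[v-h:v+h,u-h:u+h],(s,s),interpolation=cv2.INTER_CUBIC)
m=np.vstack([np.hstack([cr(a,319,227,25,300),cr(a,219,194,40,300)]),np.hstack([cr(b,264,187,25,300),cr(b,327,275,45,300)])])
cv2.imwrite('pics/crop1.png',m)
ca=snap('top');cb=snap('side')
def dark(c,u,v,h):
    g=c['image'].max(2).astype(int);m=np.zeros(g.shape,np.uint8);m[v-h:v+h,u-h:u+h]=(g[v-h:v+h,u-h:u+h]<45)
    n,l,s,ce=cv2.connectedComponentsWithStats(m);k=1+np.argmax(s[1:,4])
    p=np.argwhere(l==k)[:,::-1].astype(np.float32);return ce[k],s[k],cv2.minAreaRect(p)
ka=dark(ca,319,227,22);kb=dark(cb,264,183,20);print(ka,kb)
print('handle',two(ca,ka[0],cb,kb[0]))
for n,c,(u,v,h) in(('a',ca,(219,194,36)),('b',cb,(327,275,42))):
    hsv=cv2.cvtColor(c['image'],cv2.COLOR_RGB2HSV)[v-h:v+h,u-h:u+h]
    for nm,lo,hi in(('red',0,8),('red2',170,180),('or',9,20),('yel',21,35),('blue',100,130)):
        m=cv2.inRange(hsv,(lo,110,60),(hi,255,255));k,l,s,ce=cv2.connectedComponentsWithStats(m)
        print(n,nm,[(s[i,4],np.round(ce[i]+[u-h,v-h],1).tolist()) for i in range(1,k) if s[i,4]>8])
E
```

```text
(array([320.5212766 , 225.44148936]), array([313, 216,  15,  21, 188], dtype=int32), ((321.06829833984375, 224.8146209716797), (21.092594146728516, 10.616140365600586), 65.224853515625)) (array([262.25, 187.75]), array([261, 187,   3,   2,   4], dtype=int32), ((262.0, 187.5), (1.0, 2.0), 90.0))
handle (array([ 0.50232682, -0.32573853,  0.0341592 ]), np.float64(0.002883606253020811))
a red []
a red2 []
a or [(np.int32(27), [229.6, 168.0]), (np.int32(25), [189.6, 194.0]), (np.int32(24), [232.0, 215.2])]
a yel [(np.int32(15), [229.7, 214.3])]
a blue []
b red [(np.int32(12), [296.2, 288.8])]
b red2 []
b or [(np.int32(31), [328.5, 244.4]), (np.int32(18), [327.6, 249.7]), (np.int32(38), [298.0, 282.8]), (np.int32(34), [354.1, 288.8])]
b yel []
b blue []
```

View pics/crop1.png

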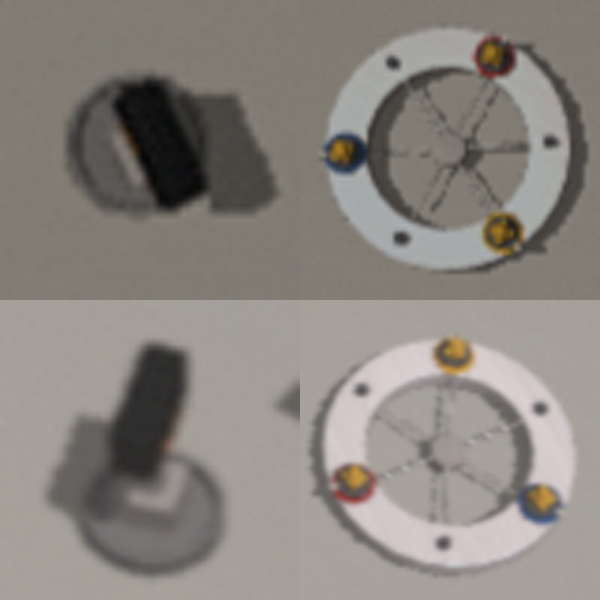

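The crop confirms it: the chosen key (top ≈(320,225), side ≈(264,180)) stands in the grey dish. The portioner's red, yellow and blue tensioners run clockwise. Now the metric positions.

```bash
python3 - <<'E'
from h import *
ca=snap('top');cb=snap('side')
k,e=two(ca,(320.5,225.2),cb,(264,180.5));print('handle',k,e)
print('dish z12',onz(ca,317.2,226.2,.012),onz(cb,264.5,197,.012))
for n,p,q in(('red',(229.6,168),(298,282.8)),('yel',(232,215.2),(328.5,244.4)),('blue',(189.6,194),(354.1,288.8))):
    print(n,two(ca,p,cb,q),onz(ca,*p,.042)[:2],onz(cb,*q,.042)[:2])
g=ca['image'].max(2);
# handle yaw from top rectangle: long axis
p=[onz(ca,*x,.086)[:2] for x in cv2.boxPoints(((321.07,224.8),(21.1,10.6),65.2))];print(np.round(p,4))
for i in range(4):
    d=p[(i+1)%4]-p[i];print(np.linalg.norm(d),np.degrees(np.arctan2(d[1],d[0])))
E
```

```text
handle [ 0.50088217 -0.32151535  0.06685917] 0.005046204163871947
dish z12 [ 0.50215735 -0.31994989  0.012     ] [ 0.50903024 -0.31082877  0.012     ]
red (array([ 0.66371876, -0.08058408,  0.03246599]), np.float64(0.0010152057676089934)) [ 0.66220144 -0.08213058] [ 0.6674378  -0.07769615]
yel (array([ 0.53360445, -0.08605768,  0.0314478 ]), np.float64(0.002281632587644385)) [ 0.53341157 -0.08822264] [ 0.53891322 -0.0823214 ]
blue (array([0.59357268, 0.02878428, 0.03140087]), np.float64(0.0005371913249074856)) [0.59237387 0.02628433] [0.59867021 0.03046345]
[[ 0.5218 -0.2997]
 [ 0.533  -0.3249]
 [ 0.4831 -0.3467]
 [ 0.472  -0.3216]]
0.02754076056114061 -65.95195723345952
0.054413742347244505 -156.38978466773537
0.027436273957938996 113.94571632469102
0.05436404545415753 23.719985016266083
```

```bash
cat >> h.py <<'E'
from scipy.spatial.transform import Rotation as Ro
def go(x,y,z,yaw):
    o=sensors.get_obs();R=Ro.from_euler('xyz',o['tool_rot'],degrees=True)
    d=R.inv().apply(np.array([x,y,z])-o['tool_pos'])*1000
    rv=(R.inv()*Ro.from_euler('xyz',[180,0,yaw],degrees=True)).as_rotvec()
    print('shift',np.round(d,1),'rv',np.round(rv,3),'f',np.round(o['force'],2),'t',o['time_s'])
E
python3 -c "
from h import *
go(.56,.2,.26,100);go(.501,-.3215,.22,24)"
```

```text
shift [-495.1 -320.7  -29.5] rv [-0.     0.     1.153] f [-0.13 -0.47 -0.03] t 0.35
shift [-563.7 -841.    10.7] rv [-0.000e+00  1.000e-03  2.479e+00] f [-0.13 -0.47 -0.03] t 0.35
```

Emit:
drive_tool(
  moves=[
    {"x": -495,"y": -321,"z": -30,"rz": 1.15,"fingers": -1},
    {"x": -495,"y": -321,"z": -30,"rz": 1.15,"fingers": -1},
    {"x": -495,"y": -321,"z": -30,"rz": 1.15,"fingers": -1},
    {"x": -495,"y": -321,"z": -30,"rz": 1.15,"fingers": -1},
    {"x": -495,"y": -321,"z": -30,"rz": 1.15,"fingers": -1},
    {"x": -495,"y": -321,"z": -30,"rz": 1.15,"fingers": -1},
    {"x": -495,"y": -321,"z": -30,"rz": 1.15,"fingers": -1},
    {"x": -495,"y": -321,"z": -30,"rz": 1.15,"fingers": -1},
    {"x": -495,"y": -321,"z": -30,"rz": 1.15,"fingers": -1},
    {"x": -564,"y": -841,"z": 11,"rz": 2.48},
    {"x": -564,"y": -841,"z": 11,"rz": 2.48},
    {"x": -564,"y": -841,"z": 11,"rz": 2.48},
    {"x": -564,"y": -841,"z": 11,"rz": 2.48},
    {"x": -564,"y": -841,"z": 11,"rz": 2.48},
    {"x": -564,"y": -841,"z": 11,"rz": 2.48},
    {"x": -564,"y": -841,"z": 11,"rz": 2.48},
    {"x": -564,"y": -841,"z": 11,"rz": 2.48},
    {"x": -564,"y": -841,"z": 11,"rz": 2.48},
    {"x": -564,"y": -841,"z": 11,"rz": 2.48},
    {"x": -564,"y": -841,"z": 11,"rz": 2.48},
  ],
)

```text
invalid input at $.moves[0]: expected keys x, y, z, rx, ry, rz, fingers
```

Emit:
drive_tool(
  moves=[
    {"x": -495,"y": -321,"z": -30,"rx": 0,"ry": 0,"rz": 1.15,"fingers": -1},
    {"x": -495,"y": -321,"z": -30,"rx": 0,"ry": 0,"rz": 1.15,"fingers": -1},
    {"x": -495,"y": -321,"z": -30,"rx": 0,"ry": 0,"rz": 1.15,"fingers": -1},
    {"x": -495,"y": -321,"z": -30,"rx": 0,"ry": 0,"rz": 1.15,"fingers": -1},
    {"x": -495,"y": -321,"z": -30,"rx": 0,"ry": 0,"rz": 1.15,"fingers": -1},
    {"x": -495,"y": -321,"z": -30,"rx": 0,"ry": 0,"rz": 1.15,"fingers": -1},
    {"x": -495,"y": -321,"z": -30,"rx": 0,"ry": 0,"rz": 1.15,"fingers": -1},
    {"x": -495,"y": -321,"z": -30,"rx": 0,"ry": 0,"rz": 1.15,"fingers": -1},
    {"x": -495,"y": -321,"z": -30,"rx": 0,"ry": 0,"rz": 1.15,"fingers": -1},
    {"x": -564,"y": -841,"z": 11,"rx": 0,"ry": 0,"rz": 2.48,"fingers": -1},
    {"x": -564,"y": -841,"z": 11,"rx": 0,"ry": 0,"rz": 2.48,"fingers": -1},
    {"x": -564,"y": -841,"z": 11,"rx": 0,"ry": 0,"rz": 2.48,"fingers": -1},
    {"x": -564,"y": -841,"z": 11,"rx": 0,"ry": 0,"rz": 2.48,"fingers": -1},
    {"x": -564,"y": -841,"z": 11,"rx": 0,"ry": 0,"rz": 2.48,"fingers": -1},
    {"x": -564,"y": -841,"z": 11,"rx": 0,"ry": 0,"rz": 2.48,"fingers": -1},
    {"x": -564,"y": -841,"z": 11,"rx": 0,"ry": 0,"rz": 2.48,"fingers": -1},
    {"x": -564,"y": -841,"z": 11,"rx": 0,"ry": 0,"rz": 2.48,"fingers": -1},
    {"x": -564,"y": -841,"z": 11,"rx": 0,"ry": 0,"rz": 2.48,"fingers": -1},
    {"x": -564,"y": -841,"z": 11,"rx": 0,"ry": 0,"rz": 2.48,"fingers": -1},
    {"x": -564,"y": -841,"z": 11,"rx": 0,"ry": 0,"rz": 2.48,"fingers": -1},
  ],
)

```text
time_s: 2.85
tool_pos: [0.5015, -0.3207, 0.2193]
tool_rot: [-179.9, -0.0, 24.0]
force: [-0.1, 0.5, -0.1]
grip_width: 0.0872
grasp_force: 0.0
```

```bash
python3 -c "
from h import *
o=sensors.get_obs();print(o['tool_pos'],o['tool_rot'],o['qpos'])
c=snap('wrist','w1.png');cv2.imwrite('pics/w1b.png',cv2.resize(cv2.imread('pics/w1.png'),(800,600),interpolation=cv2.INTER_CUBIC))
for p in((.501,-.3215,.086),(.503,-.318,.012)):
  q=np.array(c['R'])@np.array(p)+c['t'];r=np.arctan2(np.hypot(*q[:2]),q[2]);print(c['fx']*r*q[:2]/np.hypot(*q[:2])+[c['cx'],c['cy']])
go(.501,-.3215,.22,24)
"
```

```text
[ 0.50153754 -0.32065604  0.21933904] [-1.79947328e+02 -1.80163676e-02  2.39644357e+01] [-11.81047664  15.92831154  50.35980782  93.70774766 -12.60379678
  76.33625176 -25.56035958]
[280.33659473 207.33575151]
[278.26580238 188.60418296]
shift [-1.6  1.1 -0.6] rv [-0.001 -0.001  0.001] f [-0.83  0.82  0.01] t 2.9
```

View pics/w1b.png

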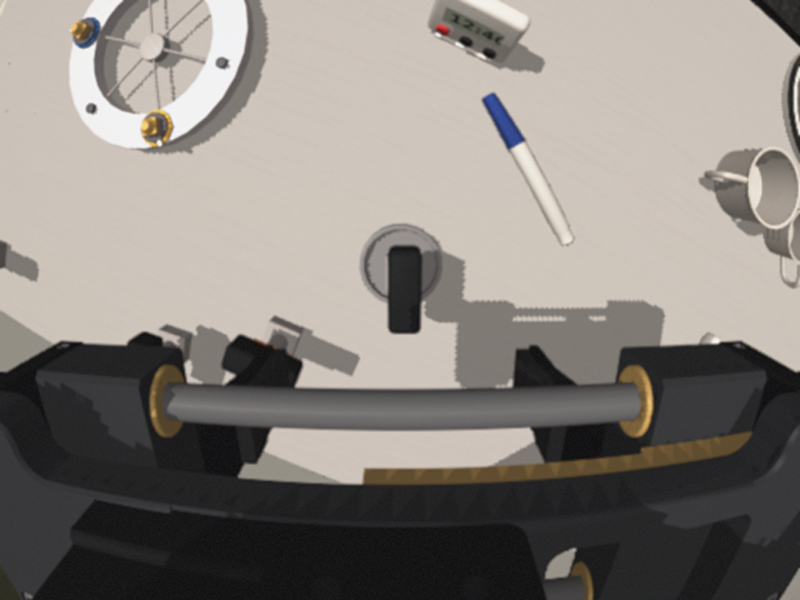

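The wrist view shows the key handle from (389,247) to (421,332) of 800, in line with the tool. The dish centre is at about (401,264).

```bash
python3 - <<'E'
from h import *
c=snap('wrist');c['fish']=1;a=snap('top')
print('cam',ray(c,280,212)[0])
g=c['image'].max(2);m=(g<45).astype(np.uint8);m[:160]=0;m[240:]=0;m[:,:255]=0;m[:,310:]=0
n,l,s,ce=cv2.connectedComponentsWithStats(m);k=1+np.argmax(s[1:,4]);print(s[k],ce[k],cv2.minAreaRect(np.argwhere(l==k)[:,::-1].astype(np.float32)))
x0,y0,w,h,_=s[k]
for v in(y0-.5,y0+h-.5):
  rows=np.argwhere(l[int(np.clip(v+ (3 if v<y0 else -3),0,419))]==k);u=rows.mean();print(u,np.ptp(rows)+1,'z86',onz(c,u,v,.086),'z56',onz(c,u,v,.056))
print('height x-check',two(c,ce[k],a,(320.5,225.2)))
print('dish',onz(c,280.7,184.8,.012))
g2=cv2.cvtColor(c['image'],cv2.COLOR_RGB2GRAY)[150:220,245:315]
print(cv2.HoughCircles(cv2.resize(g2,None,fx=4,fy=4,interpolation=cv2.INTER_CUBIC),cv2.HOUGH_GRADIENT,1.5,400,param1=80,param2=20,minRadius=95,maxRadius=135))
E
```

```text
cam [ 0.56731645 -0.29147826  0.37340582]
[ 273  174   23   60 1194] [283.88442211 203.41289782] ((284.0, 203.5), (59.0, 22.0), 90.0)
283.5 20 z86 [ 0.53098826 -0.31058062  0.086     ] z56 [ 0.52719625 -0.31257456  0.056     ]
283.5 20 z86 [ 0.47971254 -0.33364633  0.086     ] z56 [ 0.47056827 -0.33804792  0.056     ]
height x-check (array([ 0.50224516, -0.32381335,  0.06776343]), np.float64(0.000535743401052214))
dish [ 0.50859362 -0.31789676  0.012     ]
[[[146.25 146.25 117.65]]]
```

Emit:
drive_tool(
  moves=[
    {"x": 1.6,"y": 2.7,"z": 55,"rx": 0,"ry": 0,"rz": 0,"fingers": -1},
    {"x": 1.6,"y": 2.7,"z": 110,"rx": 0,"ry": 0,"rz": 0,"fingers": -1},
    {"x": 1.6,"y": 2.7,"z": 150,"rx": 0,"ry": 0,"rz": 0,"fingers": -1},
    {"x": 1.6,"y": 2.7,"z": 158,"rx": 0,"ry": 0,"rz": 0,"fingers": -1},
    {"x": 1.6,"y": 2.7,"z": 158,"rx": 0,"ry": 0,"rz": 0,"fingers": 1},
    {"x": 1.6,"y": 2.7,"z": 158,"rx": 0,"ry": 0,"rz": 0,"fingers": 1},
    {"x": 1.6,"y": 2.7,"z": 158,"rx": 0,"ry": 0,"rz": 0,"fingers": 1},
    {"x": 1.6,"y": 2.7,"z": 158,"rx": 0,"ry": 0,"rz": 0,"fingers": 1},
    {"x": 1.6,"y": 2.7,"z": 158,"rx": 0,"ry": 0,"rz": 0,"fingers": 1},
    {"x": 1.6,"y": 2.7,"z": 158,"rx": 0,"ry": 0,"rz": 0,"fingers": 1},
  ],
  force=45,
)

```text
time_s: 4.25
tool_pos: [0.5038, -0.3233, 0.0616]
tool_rot: [-180.0, -0.0, 23.9]
force: [-0.0, 0.0, 0.0]
grip_width: 0.0348
grasp_force: 0.0
```

Emit:
drive_tool(
  moves=[
    {"x": 0,"y": 0,"z": 0,"rx": 0,"ry": 0,"rz": 0,"fingers": 1},
    {"x": 0,"y": 0,"z": 0,"rx": 0,"ry": 0,"rz": 0,"fingers": 1},
    {"x": 0,"y": 0,"z": 0,"rx": 0,"ry": 0,"rz": 0,"fingers": 1},
    {"x": 0,"y": 0,"z": 0,"rx": 0,"ry": 0,"rz": 0,"fingers": 1},
  ],
)

```text
time_s: 4.75
tool_pos: [0.5038, -0.3232, 0.0615]
tool_rot: [-180.0, 0.0, 23.9]
force: [-0.3, 0.3, -1.2]
grip_width: 0.0218
grasp_force: 44.9
```

Emit:
drive_tool(
  moves=[
    {"x": 0,"y": 0,"z": -30,"rx": 0,"ry": 0,"rz": 0,"fingers": 1},
    {"x": 0,"y": 0,"z": -90,"rx": 0,"ry": 0,"rz": 0,"fingers": 1},
    {"x": 0,"y": 0,"z": -139,"rx": 0,"ry": 0,"rz": -0.18,"fingers": 1},
    {"x": 48,"y": -38,"z": -139,"rx": 0,"ry": 0,"rz": -0.36,"fingers": 1},
    {"x": 95,"y": -75,"z": -139,"rx": 0,"ry": 0,"rz": -0.54,"fingers": 1},
    {"x": 140,"y": -110,"z": -139,"rx": 0,"ry": 0,"rz": -0.63,"fingers": 1},
    {"x": 162,"y": -128,"z": -139,"rx": 0,"ry": 0,"rz": -0.63,"fingers": 1},
    {"x": 162,"y": -128,"z": -139,"rx": 0,"ry": 0,"rz": -0.63,"fingers": 1},
  ],
)

```text
time_s: 5.75
tool_pos: [0.6009, -0.1368, 0.1998]
tool_rot: [-179.9, -0.0, 60.4]
force: [0.4, -0.8, -1.3]
grip_width: 0.0218
grasp_force: 44.9
```

```bash
python3 -c "
from h import *
o=sensors.get_obs();print(o['tool_pos'],o['tool_rot'],o['qpos'],o['force'],o['grip_width'])
c=snap('wrist','w2.png');cv2.imwrite('pics/w2b.png',cv2.resize(cv2.imread('pics/w2.png'),(800,600),interpolation=cv2.INTER_CUBIC))
np.save('w2.npy',c,allow_pickle=True)
"
```

```text
[ 0.60094505 -0.13680337  0.19977429] [-1.79927964e+02 -2.94764032e-02  6.03709393e+01] [-21.29118346  17.63280124  38.89914802  91.87270032 -11.42654144
  74.59391211 -10.27542369] [ 0.43038727 -0.81355851 -1.29892115] 0.021835098331102695
```

View pics/w2b.png

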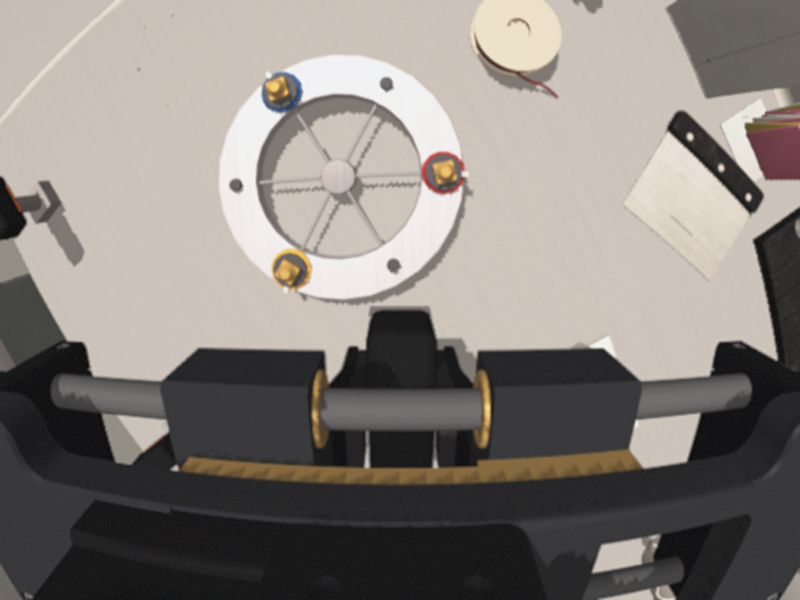

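```bash
python3 - <<'E'
from h import *
c=np.load('w2.npy',allow_pickle=True).item();c['fish']=1;a=snap('top');im=c['image']
hsv=cv2.cvtColor(im,cv2.COLOR_RGB2HSV)
S=12
outs=[]
for n,(u,v) in dict(red=(311,121),yel=(203,188)).items():
    h=20
    outs.append(cv2.resize(cv2.cvtColor(im[v-h:v+h,u-h:u+h],cv2.COLOR_RGB2BGR),(400,400),interpolation=cv2.INTER_LANCZOS4))
    print(n,(u-h,v-h))
cv2.imwrite('pics/w2c.png',np.hstack(outs))
# rim: white mask outer contour
m=((im.min(2)>215)).astype(np.uint8);m[230:]=0
n,l,s,ce=cv2.connectedComponentsWithStats(m);k=1+np.argmax(s[1:,4]);ct=max(cv2.findContours((l==k).astype(np.uint8),0,1)[0],key=len)
print(s[k]); P=np.array([onz(c,*p[0],.024)[:2] for p in cv2.convexHull(ct)])
A=np.c_[2*P,np.ones(len(P))];x=np.linalg.lstsq(A,(P**2).sum(1),rcond=None)[0];r=np.sqrt(x[2]+x[0]**2+x[1]**2);print('centre',x[:2],'r',r,'res',np.abs(np.hypot(*(P-x[:2]).T)-r).max())
for n,uv,tab in(('red',(443,173),(466,174)),('yel',(290.5,271),(287,290)),('blue',(281,91),(269,75))):
    q=np.array(uv)/1.42857;t=np.array(tab)/1.42857;f=onz(c,*q,.041);g=onz(c,*t,.030);d=g-f;print(n,f[:2],np.degrees(np.arctan2(*(f[:2]-x[:2])[::-1])),np.hypot(*(f[:2]-x[:2])),'tab az',np.degrees(np.arctan2(d[1],d[0])),np.hypot(d[0],d[1]))
E
```

```text
red (291, 101)
yel (183, 168)
[ 199   38  124   76 3406]
centre [ 0.6237318 -0.0344801] r 0.06579190467693605 res 0.017367716128331732
red [ 0.66425567 -0.08417558] -50.804689745790185 0.06412351965916209 tab az -30.05991562504453 0.017022700556145486
yel [ 0.53998517 -0.09009675] -146.4116164920881 0.10053213660114478 tab az -140.33009878426049 0.017352177486631808
blue [0.59840418 0.02109947] 114.49875586495354 0.06107844396658907 tab az 98.74348733785975 0.019182539446933922
```

View pics/w2c.png

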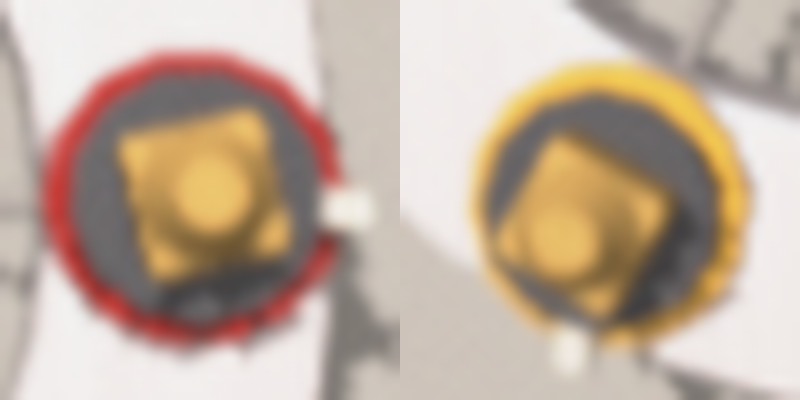

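The crop shows the red square's corners at about (118,140), (258,108), (290,243) and (155,280), with the nose at (212,192). The yellow nose is at (567,232), with its square about 30° off the image axes. The triangle scale came out 4% short, so I'll take a second, lower wrist view to fix the scale.

Emit:
drive_tool(
  moves=[
    {"x": 25,"y": 0,"z": 30,"rx": 0,"ry": 0,"rz": 0,"fingers": 1},
    {"x": 25,"y": 0,"z": 60,"rx": 0,"ry": 0,"rz": 0,"fingers": 1},
    {"x": 25,"y": 0,"z": 60,"rx": 0,"ry": 0,"rz": 0,"fingers": 1},
  ],
)

```text
time_s: 6.22
tool_pos: [0.6098, -0.1206, 0.1383]
tool_rot: [-179.7, 0.2, 59.9]
force: [1.0, 0.2, -1.8]
grip_width: 0.0214
grasp_force: 44.9
```

```bash
cat >> h.py <<'E'
def brass(c):
    # brass blobs: saturated orange/yellow-brown inside the portioner area
    hsv=cv2.cvtColor(c['image'],cv2.COLOR_RGB2HSV);return hsv
E
python3 - <<'E'
from h import *
c=snap('wrist');c['fish']=1;np.save('w3.npy',c,allow_pickle=True)
o=sensors.get_obs();print(o['tool_pos'],o['tool_rot'][2],'cam',ray(c,280,212)[0])
im=cv2.cvtColor(c['image'],cv2.COLOR_RGB2BGR)
# predict positions of heads, cut 3 crops
def proj(c,p):
  q=np.array(c['R'])@np.array(p)+c['t'];r=np.arctan2(np.hypot(*q[:2]),q[2]);return c['fx']*r*q[:2]/np.hypot(*q[:2])+[c['cx'],c['cy']]
outs=[]
for n,p in(('red',(.664,-.083,.04)),('yel',(.538,-.089,.04)),('blue',(.597,.023,.04))):
  u,v=np.round(proj(c,p)).astype(int);print(n,u,v)
  k=np.zeros((48,48,3),np.uint8);s=im[max(v-24,0):v+24,max(u-24,0):u+24];k[:s.shape[0],:s.shape[1]]=s
  print('org',max(u-24,0),max(v-24,0));outs.append(cv2.resize(k,(264,264),interpolation=cv2.INTER_LANCZOS4))
full=cv2.resize(im,(448,336))
can=np.zeros((600,800,3),np.uint8);can[:264,:792]=np.hstack(outs);can[264:,:448]=full
cv2.imwrite('pics/w3c.png',can)
E
```

```text
[ 0.61110432 -0.12105945  0.14021215] 59.8616013404525 cam [ 0.64687093 -0.05958891  0.29198521]
red 316 141
org 292 117
yel 187 226
org 163 202
blue 175 72
org 151 48
```

View pics/w3c.png

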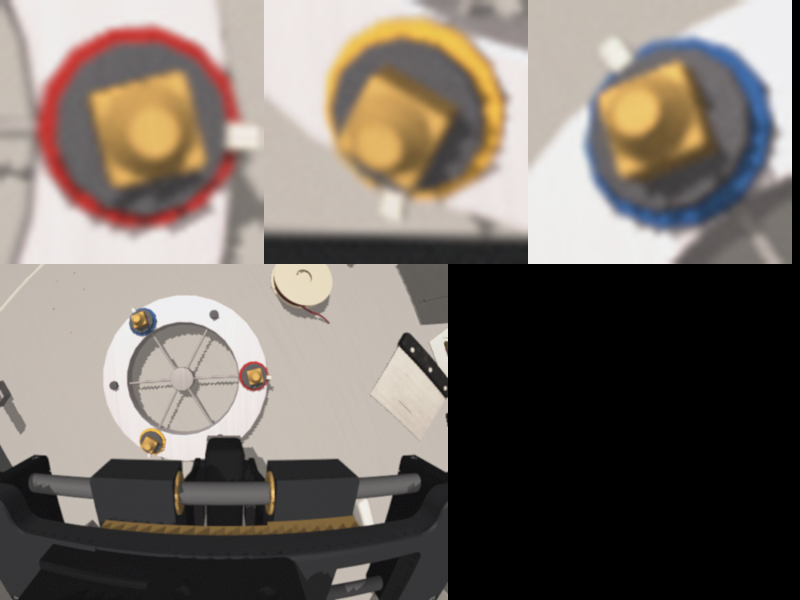

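```bash
python3 - <<'E'
from h import *
c2=np.load('w2.npy',allow_pickle=True).item();c3=np.load('w3.npy',allow_pickle=True).item()
c2['fish']=c3['fish']=1;a=snap('top');s=snap('side')
N={'red':((311.7,119.7),(319.4,141.1)),'yel':((199.2,190.7),(183,228.3)),'blue':((194,62),(169.5,68.))}
P={}
for n,(p,q) in N.items():
    print(n,'tri',*two(c2,p,c3,q),'w2',onz(c2,*p,.045)[:2],'w3',onz(c3,*q,.045)[:2]);P[n]=[onz(c2,*p,.045)[:2],onz(c3,*q,.045)[:2]]
for i in(0,1):
    print([np.hypot(*(P[x][i]-P[y][i])) for x,y in(('red','yel'),('red','blue'),('yel','blue'))],'ctr',sum(P[n][i] for n in P)/3)
# squares
def ang(c,pts):
    w=np.array([onz(c,*p,.039)[:2] for p in pts]);r=[]
    for k in range(4):
        d=w[(k+1)%4]-w[k];r.append((np.degrees(np.arctan2(d[1],d[0]))%90,np.hypot(*d)*1e3))
    return np.round(r,1).tolist(),w.mean(0)
R2=np.array([(118,140),(258,108),(290,243),(155,280)])/10+[290.5,100.5]
Y2=np.array([(160,135),(280,195),(205,315),(95,245)])/10+[182.5,167.5]
R3=np.array([(90,97),(183,72),(207,163),(114,188)])/5.5+[291.5,116.5]
Y3=np.array([(115,68),(195,105),(145,190),(75,143)])/5.5+[162.5,201.5]
for n,c,p in(('R2',c2,R2),('R3',c3,R3),('Y2',c2,Y2),('Y3',c3,Y3)):print(n,ang(c,p))
print('tabs',onz(c3,292-.5+242/5.5,117-.5+137/5.5,.03),onz(c3,163-.5+128/5.5,202-.5+205/5.5,.03))
print('disc red',onz(c3,291.5+138/5.5,116.5+128/5.5,.024),'yel',onz(c3,162.5+150/5.5,201.5+108/5.5,.024),'disc w2 red',onz(c2,290.5+19.5,100.5+20,.024),'yel',onz(c2,182.5+21,167.5+21,.024))
E
```

```text
red tri [ 0.66606773 -0.0836755   0.04355538] 0.00010005351928793795 w2 [ 0.66588271 -0.08362708] w3 [ 0.66600467 -0.08354719]
yel tri [ 0.5387951  -0.08820315  0.05088891] 0.00039878984235683157 w2 [ 0.53700269 -0.08861674] w3 [ 0.53603812 -0.08873217]
blue tri [0.60162952 0.01504398 0.07401736] 0.002886172626207244 w2 [0.59748612 0.02289106] w3 [0.59608339 0.02660294]
[np.float64(0.1289765735920583), np.float64(0.12658676470505928), np.float64(0.12685517179614123)] ctr [ 0.60012384 -0.04978426]
[np.float64(0.13006994168712313), np.float64(0.13046852932098502), np.float64(0.13002931426552009)] ctr [ 0.59937539 -0.04855881]
R2 ([[74.4, 13.9], [74.1, 13.5], [76.8, 13.6], [75.4, 14.0]], array([ 0.66586576, -0.08352647]))
R3 ([[76.0, 13.7], [75.7, 13.4], [75.9, 13.8], [75.3, 13.4]], array([ 0.6662497 , -0.08313698]))
Y2 ([[33.1, 13.7], [25.9, 14.9], [27.1, 13.4], [26.6, 13.4]], array([ 0.53716401, -0.08899246]))
Y3 ([[34.8, 13.6], [26.3, 16.5], [25.1, 13.1], [27.6, 14.2]], array([ 0.5379811 , -0.08827969]))
tabs [ 0.67854644 -0.09156573  0.03      ] [ 0.52590093 -0.09974283  0.03      ]
disc red [ 0.66613777 -0.08349323  0.024     ] yel [ 0.53601256 -0.08886978  0.024     ] disc w2 red [ 0.66595726 -0.08405335  0.024     ] yel [ 0.53555598 -0.0898746   0.024     ]
```

```bash
cat >> h.py <<'E'
def key(x,y,z,yaw,off=(.0019,-.00035)):
    t=np.radians(yaw);c,s=np.cos(t),np.sin(t)
    go(x-c*off[0]-s*off[1],y-s*off[0]+c*off[1],z,yaw)
E
python3 -c "
from h import *
key(.6660,-.0836,.112,75.5)"
```

```text
shift [57.2 28.1 30.2] rv [ 0.002 -0.    -0.272] f [ 0.47  1.   -1.27] t 6.375
```

Emit:
drive_tool(
  moves=[
    {"x": 30,"y": 15,"z": 0,"rx": 0,"ry": 0,"rz": -0.15,"fingers": 1},
    {"x": 57.2,"y": 28.1,"z": 5,"rx": 0,"ry": 0,"rz": -0.272,"fingers": 1},
    {"x": 57.2,"y": 28.1,"z": 20,"rx": 0,"ry": 0,"rz": -0.272,"fingers": 1},
    {"x": 57.2,"y": 28.1,"z": 30,"rx": 0,"ry": 0,"rz": -0.272,"fingers": 1},
    {"x": 57.2,"y": 28.1,"z": 30,"rx": 0,"ry": 0,"rz": -0.272,"fingers": 1},
    {"x": 57.2,"y": 28.1,"z": 30,"rx": 0,"ry": 0,"rz": -0.272,"fingers": 1},
  ],
)

```text
time_s: 7.12
tool_pos: [0.6652, -0.0844, 0.1112]
tool_rot: [180.0, 0.0, 75.5]
force: [0.3, 0.0, -1.4]
grip_width: 0.0216
grasp_force: 44.9
```

```bash
python3 -c "
from h import *
key(.6660,-.0836,.112,75.5)
c=snap('wrist');s=snap('side');t=snap('top')
im=lambda c:cv2.cvtColor(c['image'],cv2.COLOR_RGB2BGR)
can=np.zeros((600,800,3),np.uint8);can[:300,:400]=cv2.resize(im(c),(400,300))
q=np.array(s['R'])@[.666,-.0836,.06]+s['t'];u,v=(s['fx']*q[:2]/q[2]+[s['cx'],s['cy']]).astype(int)
can[:400,400:]=cv2.resize(im(s)[v-40:v+40,u-40:u+40],(400,400),interpolation=cv2.INTER_CUBIC)
cv2.imwrite('pics/w4.png',can)"
```

```text
shift [-0.9  0.9 -0.8] rv [0.001 0.    0.   ] f [ 0.33  0.01 -1.41] t 7.125
```

View pics/w4.png

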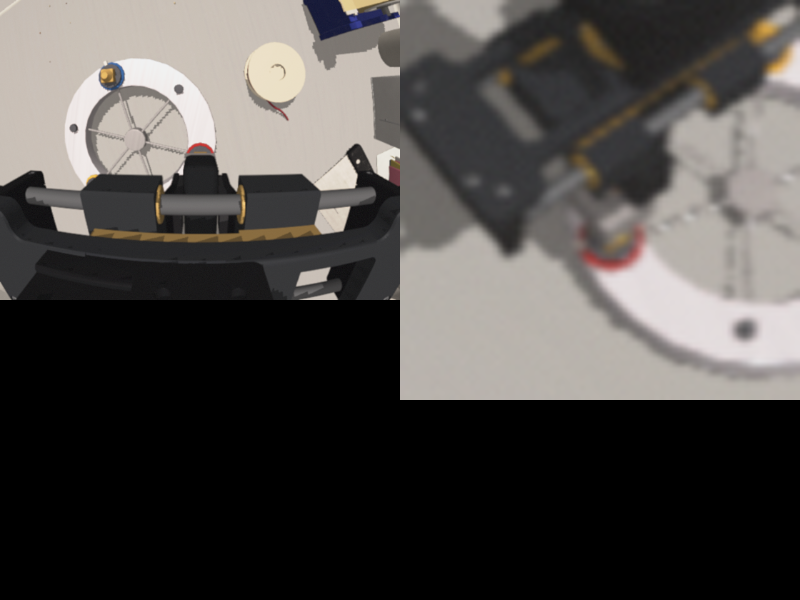

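The key's foot hangs just above the brass nose in the red ring (side crop ≈(610,235)). I'll feel downwards.

Emit:
drive_tool(
  moves=[
    {"x": -0.9,"y": 0.9,"z": 4,"rx": 0,"ry": 0,"rz": 0,"fingers": 1},
    {"x": -0.9,"y": 0.9,"z": 8,"rx": 0,"ry": 0,"rz": 0,"fingers": 1},
    {"x": -0.9,"y": 0.9,"z": 12,"rx": 0,"ry": 0,"rz": 0,"fingers": 1},
    {"x": -0.9,"y": 0.9,"z": 12,"rx": 0,"ry": 0,"rz": 0,"fingers": 1},
  ],
)

```text
time_s: 7.78
tool_pos: [0.6657, -0.0843, 0.098]
tool_rot: [-179.9, 0.0, 75.6]
force: [0.0, 0.3, -1.4]
grip_width: 0.0211
grasp_force: 44.9
```

Emit:
drive_tool(
  moves=[
    {"x": 0,"y": 0,"z": 2,"rx": 0,"ry": 0,"rz": 0,"fingers": 1},
    {"x": 0,"y": 0,"z": 4,"rx": 0,"ry": 0,"rz": 0,"fingers": 1},
    {"x": 0,"y": 0,"z": 4,"rx": 0,"ry": 0,"rz": 0,"fingers": 1},
  ],
)

```text
time_s: 8.15
tool_pos: [0.6665, -0.0838, 0.0948]
tool_rot: [180.0, -0.1, 75.6]
force: [0.1, 1.4, 0.6]
grip_width: 0.0219
grasp_force: 44.9
```

Emit:
drive_tool(
  moves=[
    {"x": 0,"y": 0,"z": 1,"rx": 0,"ry": 0,"rz": 0,"fingers": 1},
    {"x": 0,"y": 0,"z": 2,"rx": 0,"ry": 0,"rz": 0,"fingers": 1},
    {"x": 0,"y": 0,"z": 2,"rx": 0,"ry": 0,"rz": 0,"fingers": 1},
  ],
)

```text
time_s: 8.52
tool_pos: [0.6662, -0.0837, 0.0924]
tool_rot: [180.0, -0.1, 75.6]
force: [1.2, 2.6, -1.7]
grip_width: 0.0211
grasp_force: 44.9
```

Emit:
drive_tool(
  moves=[
    {"x": 0.6,"y": 0.3,"z": 1,"rx": 0,"ry": 0,"rz": 0,"fingers": 1},
    {"x": 0.6,"y": 0.3,"z": 2.5,"rx": 0,"ry": 0,"rz": 0,"fingers": 1},
    {"x": 0.6,"y": 0.3,"z": 3,"rx": 0,"ry": 0,"rz": 0,"fingers": 1},
    {"x": 0.6,"y": 0.3,"z": 3,"rx": 0,"ry": 0,"rz": 0,"fingers": 1},
  ],
)

```text
time_s: 9.02
tool_pos: [0.6664, -0.0837, 0.0894]
tool_rot: [-180.0, -0.0, 75.6]
force: [1.8, 3.9, -0.9]
grip_width: 0.0217
grasp_force: 44.9
```

Emit:
drive_tool(
  moves=[
    {"x": 0,"y": 0,"z": 1,"rx": 0,"ry": 0,"rz": 0,"fingers": 1},
    {"x": 0,"y": 0,"z": 1.5,"rx": 0,"ry": 0,"rz": 0,"fingers": 1},
    {"x": 0,"y": 0,"z": 1.5,"rx": 0,"ry": 0,"rz": 0,"fingers": 1},
  ],
)

```text
time_s: 9.4
tool_pos: [0.6665, -0.0838, 0.0883]
tool_rot: [180.0, -0.0, 75.6]
force: [0.1, 3.5, 2.8]
grip_width: 0.0215
grasp_force: 44.9
```

Emit:
drive_tool(
  moves=[
    {"x": 0.8,"y": 0,"z": 0,"rx": 0,"ry": 0,"rz": 0.1,"fingers": 1},
    {"x": 0.8,"y": 0,"z": 0,"rx": 0,"ry": 0,"rz": 0.2,"fingers": 1},
    {"x": 0.8,"y": 0,"z": 0,"rx": 0,"ry": 0,"rz": 0.3,"fingers": 1},
    {"x": 0.8,"y": 0,"z": 0,"rx": 0,"ry": 0,"rz": 0.4,"fingers": 1},
    {"x": 0.8,"y": 0,"z": 0,"rx": 0,"ry": 0,"rz": 0.4,"fingers": 1},
  ],
)

```text
time_s: 10.02
tool_pos: [0.6663, -0.0831, 0.0881]
tool_rot: [-180.0, 0.0, 52.8]
force: [-1.1, 3.5, 3.7]
grip_width: 0.0215
grasp_force: 44.9
```

```bash
python3 -c "
from h import *
o=sensors.get_obs();print(o['tool_pos'],o['tool_rot'],o['force'],o['wrist_torque'],o['qpos'])"
```

```text
[ 0.66632117 -0.08305011  0.08808595] [-1.79960414e+02  2.36643295e-02  5.27769324e+01] [-1.11154781  3.46823087  3.67979682] [0.94467413 0.35728296 0.05631195] [-22.44180696  30.22702094  36.73719459  90.14399894 -19.22420793
  66.11569172 -18.79565434]
```

Emit:
drive_tool(
  moves=[
    {"x": 0.4,"y": -0.3,"z": 0,"rx": 0,"ry": 0,"rz": 0.12,"fingers": 1},
    {"x": 0.4,"y": -0.3,"z": 0,"rx": 0,"ry": 0,"rz": 0.25,"fingers": 1},
    {"x": 0.4,"y": -0.3,"z": 0,"rx": 0,"ry": 0,"rz": 0.38,"fingers": 1},
    {"x": 0.4,"y": -0.3,"z": 0,"rx": 0,"ry": 0,"rz": 0.5,"fingers": 1},
    {"x": 0.4,"y": -0.3,"z": 0,"rx": 0,"ry": 0,"rz": 0.63,"fingers": 1},
    {"x": 0.4,"y": -0.3,"z": 0,"rx": 0,"ry": 0,"rz": 0.76,"fingers": 1},
    {"x": 0.4,"y": -0.3,"z": 0,"rx": 0,"ry": 0,"rz": 0.76,"fingers": 1},
  ],
)

```text
time_s: 10.9
tool_pos: [0.6664, -0.0835, 0.0881]
tool_rot: [179.9, 0.0, 9.3]
force: [-0.7, 1.9, 2.3]
grip_width: 0.0218
grasp_force: 44.9
```

Remaining turn: 9.3 → −22.5°, about 0.555 rad.

Emit:
drive_tool(
  moves=[
    {"x": 0,"y": 0,"z": 0,"rx": 0,"ry": 0,"rz": 0.12,"fingers": 1},
    {"x": 0,"y": 0,"z": 0,"rx": 0,"ry": 0,"rz": 0.25,"fingers": 1},
    {"x": 0,"y": 0,"z": 0,"rx": 0,"ry": 0,"rz": 0.38,"fingers": 1},
    {"x": 0,"y": 0,"z": 0,"rx": 0,"ry": 0,"rz": 0.5,"fingers": 1},
    {"x": 0,"y": 0,"z": 0,"rx": 0,"ry": 0,"rz": 0.555,"fingers": 1},
    {"x": 0,"y": 0,"z": 0,"rx": 0,"ry": 0,"rz": 0.555,"fingers": 1},
    {"x": 0,"y": 0,"z": 0,"rx": 0,"ry": 0,"rz": 0.555,"fingers": 1},
  ],
)

```text
time_s: 11.78
tool_pos: [0.6662, -0.0838, 0.0881]
tool_rot: [179.9, 0.0, -22.5]
force: [-1.5, 0.3, 2.7]
grip_width: 0.0214
grasp_force: 44.9
```

```bash
python3 -c "
from h import *
o=sensors.get_obs();print(o['tool_pos'],o['tool_rot'],o['force'],o['wrist_torque'],o['qpos'])"
```

```text
[ 0.66616275 -0.08377368  0.08809602] [ 1.79931448e+02  1.56980942e-02 -2.25447289e+01] [-1.52639732  0.26290043  2.72313906] [0.11378979 0.67121956 0.07039913] [-32.43418856  35.51373352  52.22447271  90.52040593 -29.45097926
  68.7140354  -86.97637067]
```

Emit:
drive_tool(
  moves=[
    {"x": 0,"y": 0,"z": 0,"rx": 0,"ry": 0,"rz": -0.1,"fingers": 1},
    {"x": 0,"y": 0,"z": 0,"rx": 0,"ry": 0,"rz": -0.14,"fingers": 1},
    {"x": 0,"y": 0,"z": -8,"rx": 0,"ry": 0,"rz": -0.14,"fingers": 1},
    {"x": 0,"y": 0,"z": -20,"rx": 0,"ry": 0,"rz": -0.14,"fingers": 1},
    {"x": 0,"y": 0,"z": -52,"rx": 0,"ry": 0,"rz": -0.14,"fingers": 1},
    {"x": 0,"y": 0,"z": -52,"rx": 0,"ry": 0,"rz": -0.3,"fingers": 1},
  ],
)

```text
time_s: 12.52
tool_pos: [0.6685, -0.0836, 0.1435]
tool_rot: [179.9, -0.3, -5.3]
force: [0.8, -0.3, -1.6]
grip_width: 0.0215
grasp_force: 44.9
```

```bash
python3 -c "
from h import *
o=sensors.get_obs();print(o['tool_pos'],o['tool_rot'],o['force'])
go(.611,-.121,.14,60)"
```

```text
[ 0.66854044 -0.08360612  0.14350576] [179.94806114  -0.31288325  -5.26436578] [ 0.75519609 -0.3090449  -1.58463095]
shift [-53.9  42.5   3.3] rv [ 0.004 -0.004 -1.139] f [ 0.76 -0.31 -1.58] t 12.525
```

Emit:
drive_tool(
  moves=[
    {"x": -15,"y": 11,"z": 0,"rx": 0,"ry": 0,"rz": -0.18,"fingers": 1},
    {"x": -30,"y": 22,"z": 0,"rx": 0,"ry": 0,"rz": -0.36,"fingers": 1},
    {"x": -45,"y": 33,"z": 0,"rx": 0,"ry": 0,"rz": -0.54,"fingers": 1},
    {"x": -54,"y": 42,"z": 0,"rx": 0,"ry": 0,"rz": -0.72,"fingers": 1},
    {"x": -54,"y": 42,"z": 0,"rx": 0,"ry": 0,"rz": -0.9,"fingers": 1},
    {"x": -54,"y": 42,"z": 0,"rx": 0,"ry": 0,"rz": -1.07,"fingers": 1},
    {"x": -54,"y": 42,"z": 0,"rx": 0,"ry": 0,"rz": -1.14,"fingers": 1},
    {"x": -54,"y": 42,"z": 0,"rx": 0,"ry": 0,"rz": -1.14,"fingers": 1},
  ],
)

```text
time_s: 13.52
tool_pos: [0.609, -0.1197, 0.1406]
tool_rot: [180.0, -0.0, 59.8]
force: [-0.7, -0.1, -1.7]
grip_width: 0.0221
grasp_force: 44.9
```

```bash
cat > look.py <<'E'
import sys
from h import *
c=snap('wrist');c['fish']=1;np.save(sys.argv[1]+'.npy',c,allow_pickle=True)
o=sensors.get_obs();print(o['tool_pos'],o['tool_rot'][2])
im=cv2.cvtColor(c['image'],cv2.COLOR_RGB2BGR)
def proj(c,p):
  q=np.array(c['R'])@np.array(p)+c['t'];r=np.arctan2(np.hypot(*q[:2]),q[2]);return c['fx']*r*q[:2]/np.hypot(*q[:2])+[c['cx'],c['cy']]
outs=[]
for n,p in(('red',(.666,-.0836)),('yel',(.5361,-.0888)),('blue',(.596,.0266))):
  u,v=np.round(proj(c,(*p,.04))).astype(int);o0=(max(u-24,0),max(v-24,0))
  k=np.zeros((48,48,3),np.uint8);s=im[o0[1]:v+24,o0[0]:u+24];k[:s.shape[0],:s.shape[1]]=s
  outs.append(cv2.resize(k,(264,264),interpolation=cv2.INTER_LANCZOS4))
  # white tab: bright neutral pixel blob 10..18 mm from the axis at z=30, in an annulus off the rim
  pr=[]
  for yy in range(v-24,v+24):
    for xx in range(u-24,u+24):
      if 0<=xx<560 and 0<=yy<420:
        w=onz(c,xx,yy,.03)[:2]-p
        if .0125<np.hypot(*w)<.0155: pr.append((np.degrees(np.arctan2(w[1],w[0])),*im[yy,xx][::-1]))
  print(n,'org',o0)
can=np.zeros((264,792,3),np.uint8);can[:]=np.hstack(outs);cv2.imwrite('pics/'+sys.argv[1]+'c.png',can)
E
python3 look.py w5
```

```text
[ 0.6089963  -0.11966801  0.14050517] 59.7473693292173
red org (np.int64(295), np.int64(118))
yel org (np.int64(162), np.int64(203))
blue org (np.int64(149), np.int64(47))
```

View pics/w5c.png

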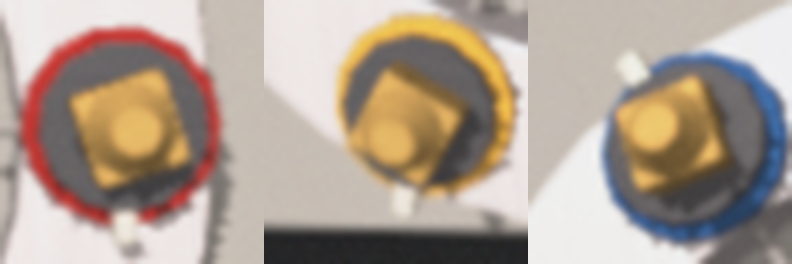

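The red tab now sits at crop (124,228), roughly a quarter turn on. The yellow and blue tabs haven't moved.

```bash
python3 - <<'E'
from h import *
c=np.load('w5.npy',allow_pickle=True).item()
f=lambda o,p,z:onz(c,o[0]-.5+p[0]/5.5,o[1]-.5+p[1]/5.5,z)[:2]
n=f((295,118),(137,132),.045);t=f((295,118),(124,228),.03);d=t-n
print('red',n,np.degrees(np.arctan2(d[1],d[0])),np.hypot(*d),'moved',np.hypot(*(t-[.67855,-.09157])))
w=[f((295,118),p,.039) for p in((72,100),(165,70),(190,160),(103,188))]
print([np.degrees(np.arctan2(*(w[(k+1)%4]-w[k])[::-1]))%90 for k in range(4)])
n=f((162,203),(126,143),.045);t=f((162,203),(139,200),.03);print('yel',n,t)
go(.5361,-.0888,.14,118)
E
```

```text
red [ 0.66599332 -0.08323624] -119.83458621647625 0.01501014042543402 moved 0.02056541795560191
[np.float64(78.69858379386339), np.float64(76.31005045992887), np.float64(78.54187526418733), np.float64(79.80074535211189)]
yel [ 0.53608024 -0.08863636] [ 0.52581643 -0.09945086]
shift [-10.1 -78.5   0.5] rv [ 1.000e-03  0.000e+00 -1.017e+00] f [ 0.71 -0.94 -0.81] t 13.575
```

Emit:
drive_tool(
  moves=[
    {"x": -2,"y": -20,"z": 0,"rx": 0,"ry": 0,"rz": -0.18,"fingers": 1},
    {"x": -5,"y": -40,"z": 0,"rx": 0,"ry": 0,"rz": -0.36,"fingers": 1},
    {"x": -8,"y": -60,"z": 0,"rx": 0,"ry": 0,"rz": -0.54,"fingers": 1},
    {"x": -10,"y": -78.5,"z": 0,"rx": 0,"ry": 0,"rz": -0.72,"fingers": 1},
    {"x": -10,"y": -78.5,"z": 10,"rx": 0,"ry": 0,"rz": -0.9,"fingers": 1},
    {"x": -10,"y": -78.5,"z": 25,"rx": 0,"ry": 0,"rz": -1.01,"fingers": 1},
    {"x": -10,"y": -78.5,"z": 30,"rx": 0,"ry": 0,"rz": -1.01,"fingers": 1},
    {"x": -10,"y": -78.5,"z": 30,"rx": 0,"ry": 0,"rz": -1.01,"fingers": 1},
    {"x": -10,"y": -78.5,"z": 30,"rx": 0,"ry": 0,"rz": -1.01,"fingers": 1},
  ],
)

```text
time_s: 14.7
tool_pos: [0.5364, -0.0888, 0.1106]
tool_rot: [180.0, 0.0, 117.6]
force: [0.6, 0.7, -1.4]
grip_width: 0.0212
grasp_force: 44.9
```

```bash
python3 -c "
from h import *
o=sensors.get_obs();print(o['tool_pos'],o['tool_rot'],o['qpos'])
go(.5361,-.0887,.094,117.5)"
```

```text
[ 0.53644009 -0.08877366  0.11059602] [1.79956113e+02 2.89866038e-02 1.17646303e+02] [-22.46771292  11.77133571  32.43059667 107.75719134  -7.09542877
  62.39561039  40.3557247 ]
shift [ 0.2 -0.3 16.6] rv [0.001 0.001 0.003] f [ 0.58  0.66 -1.45] t 14.7
```

Emit:
drive_tool(
  moves=[
    {"x": 0.2,"y": -0.3,"z": 5,"rx": 0,"ry": 0,"rz": 0,"fingers": 1},
    {"x": 0.2,"y": -0.3,"z": 9,"rx": 0,"ry": 0,"rz": 0,"fingers": 1},
    {"x": 0.2,"y": -0.3,"z": 12,"rx": 0,"ry": 0,"rz": 0,"fingers": 1},
    {"x": 0.2,"y": -0.3,"z": 14,"rx": 0,"ry": 0,"rz": 0,"fingers": 1},
    {"x": 0.2,"y": -0.3,"z": 16,"rx": 0,"ry": 0,"rz": 0,"fingers": 1},
    {"x": 0.2,"y": -0.3,"z": 16,"rx": 0,"ry": 0,"rz": 0,"fingers": 1},
  ],
)

```text
time_s: 15.45
tool_pos: [0.5355, -0.0886, 0.0939]
tool_rot: [-180.0, -0.0, 117.7]
force: [0.5, 0.0, -1.9]
grip_width: 0.0217
grasp_force: 44.9
```

Emit:
drive_tool(
  moves=[
    {"x": 0,"y": 0,"z": 1.5,"rx": 0,"ry": 0,"rz": 0,"fingers": 1},
    {"x": 0,"y": 0,"z": 3,"rx": 0,"ry": 0,"rz": 0,"fingers": 1},
    {"x": 0,"y": 0,"z": 3,"rx": 0,"ry": 0,"rz": 0,"fingers": 1},
  ],
)

```text
time_s: 15.82
tool_pos: [0.5355, -0.0886, 0.0909]
tool_rot: [-180.0, -0.0, 117.7]
force: [-0.6, 0.3, -1.9]
grip_width: 0.0219
grasp_force: 44.9
```

Emit:
drive_tool(
  moves=[
    {"x": 0,"y": 0,"z": 1.5,"rx": 0,"ry": 0,"rz": 0,"fingers": 1},
    {"x": 0,"y": 0,"z": 2.8,"rx": 0,"ry": 0,"rz": 0,"fingers": 1},
    {"x": 0,"y": 0,"z": 2.8,"rx": 0,"ry": 0,"rz": 0,"fingers": 1},
  ],
)

```text
time_s: 16.2
tool_pos: [0.5357, -0.0885, 0.0885]
tool_rot: [180.0, -0.0, 117.7]
force: [-0.9, 0.9, 1.6]
grip_width: 0.0219
grasp_force: 44.9
```

Emit:
drive_tool(
  moves=[
    {"x": 0,"y": 0,"z": 0,"rx": 0,"ry": 0,"rz": 0.1,"fingers": 1},
    {"x": 0,"y": 0,"z": 0,"rx": 0,"ry": 0,"rz": 0.22,"fingers": 1},
    {"x": 0,"y": 0,"z": 0,"rx": 0,"ry": 0,"rz": 0.34,"fingers": 1},
    {"x": 0,"y": 0,"z": 0,"rx": 0,"ry": 0,"rz": 0.46,"fingers": 1},
    {"x": 0,"y": 0,"z": 0,"rx": 0,"ry": 0,"rz": 0.58,"fingers": 1},
    {"x": 0,"y": 0,"z": 0,"rx": 0,"ry": 0,"rz": 0.7,"fingers": 1},
    {"x": 0,"y": 0,"z": 0,"rx": 0,"ry": 0,"rz": 0.82,"fingers": 1},
    {"x": 0,"y": 0,"z": 0,"rx": 0,"ry": 0,"rz": 0.82,"fingers": 1},
  ],
)

```text
time_s: 17.2
tool_pos: [0.5363, -0.0881, 0.0887]
tool_rot: [179.9, -0.1, 70.8]
force: [0.1, 1.8, 1.1]
grip_width: 0.0218
grasp_force: 44.9
```

Emit:
drive_tool(
  moves=[
    {"x": 0,"y": 0,"z": 0.3,"rx": 0,"ry": 0,"rz": 0.13,"fingers": 1},
    {"x": 0,"y": 0,"z": 0.3,"rx": 0,"ry": 0,"rz": 0.26,"fingers": 1},
    {"x": 0,"y": 0,"z": 0.3,"rx": 0,"ry": 0,"rz": 0.39,"fingers": 1},
    {"x": 0,"y": 0,"z": 0.3,"rx": 0,"ry": 0,"rz": 0.52,"fingers": 1},
    {"x": 0,"y": 0,"z": 0.3,"rx": 0,"ry": 0,"rz": 0.65,"fingers": 1},
    {"x": 0,"y": 0,"z": 0.3,"rx": 0,"ry": 0,"rz": 0.78,"fingers": 1},
    {"x": 0,"y": 0,"z": 0.3,"rx": 0,"ry": 0,"rz": 0.91,"fingers": 1},
    {"x": 0,"y": 0,"z": 0.3,"rx": 0,"ry": 0,"rz": 1.04,"fingers": 1},
    {"x": 0,"y": 0,"z": 0.3,"rx": 0,"ry": 0,"rz": 1.17,"fingers": 1},
    {"x": 0,"y": 0,"z": 0.3,"rx": 0,"ry": 0,"rz": 1.17,"fingers": 1},
  ],
)

```text
time_s: 18.45
tool_pos: [0.5363, -0.0889, 0.0884]
tool_rot: [180.0, -0.1, 3.9]
force: [0.2, -0.0, 2.1]
grip_width: 0.0217
grasp_force: 44.9
```

```bash
python3 -c "
from h import *
o=sensors.get_obs();print(o['tool_pos'],o['tool_rot'],o['qpos'],o['wrist_torque'],o['force'])"
```

```text
[ 0.53629488 -0.08885548  0.08837283] [ 1.79962945e+02 -7.99275528e-02  3.90033673e+00] [-36.55688781  16.28208842  49.42665022 109.38475535 -14.14213159
  60.53082465 -67.34482109] [ 0.0119599  -0.01688984  0.04296154] [ 0.16529665 -0.0347974   2.11235695]
```

Emit:
drive_tool(
  moves=[
    {"x": 0,"y": 0,"z": 0,"rx": 0,"ry": 0,"rz": 0.13,"fingers": 1},
    {"x": 0,"y": 0,"z": 0,"rx": 0,"ry": 0,"rz": 0.26,"fingers": 1},
    {"x": 0,"y": 0,"z": 0,"rx": 0,"ry": 0,"rz": 0.39,"fingers": 1},
    {"x": 0,"y": 0,"z": 0,"rx": 0,"ry": 0,"rz": 0.52,"fingers": 1},
    {"x": 0,"y": 0,"z": 0,"rx": 0,"ry": 0,"rz": 0.65,"fingers": 1},
    {"x": 0,"y": 0,"z": 0,"rx": 0,"ry": 0,"rz": 0.78,"fingers": 1},
    {"x": 0,"y": 0,"z": 0,"rx": 0,"ry": 0,"rz": 0.91,"fingers": 1},
    {"x": 0,"y": 0,"z": 0,"rx": 0,"ry": 0,"rz": 1.04,"fingers": 1},
    {"x": 0,"y": 0,"z": 0,"rx": 0,"ry": 0,"rz": 1.17,"fingers": 1},
    {"x": 0,"y": 0,"z": 0,"rx": 0,"ry": 0,"rz": 1.29,"fingers": 1},
    {"x": 0,"y": 0,"z": 0,"rx": 0,"ry": 0,"rz": 1.29,"fingers": 1},
  ],
)

```text
time_s: 19.82
tool_pos: [0.5355, -0.0892, 0.088]
tool_rot: [180.0, -0.0, -70.0]
force: [-0.2, -0.5, 2.8]
grip_width: 0.0219
grasp_force: 44.9
```

```bash
python3 -c "
from h import *
o=sensors.get_obs();print(o['tool_pos'],o['tool_rot'],o['qpos'],o['wrist_torque'],o['force'])"
```

```text
[ 0.53545057 -0.08920779  0.08800631] [ 1.79956875e+02 -4.43475082e-02 -6.99702180e+01] [ -47.65701885   21.90992016   64.32474599  109.6746651   -22.2503379
   62.31419795 -134.25249306] [-0.25799843  0.37011058  0.0514211 ] [-0.2090031  -0.4953699   2.77678925]
```

Back off into the play, lift, and return to the viewing pose on the way.

Emit:
drive_tool(
  moves=[
    {"x": 0,"y": 0,"z": 0,"rx": 0,"ry": 0,"rz": -0.1,"fingers": 1},
    {"x": 0,"y": 0,"z": 0,"rx": 0,"ry": 0,"rz": -0.14,"fingers": 1},
    {"x": 0,"y": 0,"z": -8,"rx": 0,"ry": 0,"rz": -0.14,"fingers": 1},
    {"x": 0,"y": 0,"z": -20,"rx": 0,"ry": 0,"rz": -0.14,"fingers": 1},
    {"x": 0,"y": 0,"z": -52,"rx": 0,"ry": 0,"rz": -0.14,"fingers": 1},
    {"x": 0,"y": 0,"z": -52,"rx": 0,"ry": 0,"rz": -0.3,"fingers": 1},
  ],
)

```text
time_s: 20.58
tool_pos: [0.5373, -0.0888, 0.1426]
tool_rot: [-179.8, -0.1, -52.8]
force: [0.6, -0.0, -2.0]
grip_width: 0.0218
grasp_force: 44.9
```

```bash
python3 -c "
from h import *
go(.611,-.121,.14,60)"
```

```text
shift [ 70.2 -39.2   2.9] rv [-0.    -0.005 -1.968] f [ 0.57 -0.05 -1.99] t 20.575
```

Emit:
drive_tool(
  moves=[
    {"x": 15,"y": -8,"z": 0,"rx": 0,"ry": 0,"rz": -0.18,"fingers": 1},
    {"x": 30,"y": -16,"z": 0,"rx": 0,"ry": 0,"rz": -0.36,"fingers": 1},
    {"x": 45,"y": -24,"z": 0,"rx": 0,"ry": 0,"rz": -0.54,"fingers": 1},
    {"x": 60,"y": -32,"z": 0,"rx": 0,"ry": 0,"rz": -0.72,"fingers": 1},
    {"x": 70,"y": -39,"z": 0,"rx": 0,"ry": 0,"rz": -0.9,"fingers": 1},
    {"x": 70,"y": -39,"z": 0,"rx": 0,"ry": 0,"rz": -1.08,"fingers": 1},
    {"x": 70,"y": -39,"z": 0,"rx": 0,"ry": 0,"rz": -1.26,"fingers": 1},
    {"x": 70,"y": -39,"z": 0,"rx": 0,"ry": 0,"rz": -1.44,"fingers": 1},
    {"x": 70,"y": -39,"z": 0,"rx": 0,"ry": 0,"rz": -1.62,"fingers": 1},
    {"x": 70,"y": -39,"z": 0,"rx": 0,"ry": 0,"rz": -1.8,"fingers": 1},
    {"x": 70,"y": -39,"z": 0,"rx": 0,"ry": 0,"rz": -1.968,"fingers": 1},
    {"x": 70,"y": -39,"z": 0,"rx": 0,"ry": 0,"rz": -1.968,"fingers": 1},
    {"x": 70,"y": -39,"z": 0,"rx": 0,"ry": 0,"rz": -1.968,"fingers": 1},
  ],
)

```text
time_s: 22.2
tool_pos: [0.6089, -0.121, 0.1402]
tool_rot: [180.0, -0.0, 59.6]
force: [-0.3, 0.2, -2.4]
grip_width: 0.0216
grasp_force: 44.9
```

```bash
python3 look.py w6; python3 -c "
from h import *
go(.5045,-.321,.2,24)"
```

```text
[ 0.60892192 -0.12095264  0.1401322 ] 59.624164540555974
red org (np.int64(294), np.int64(116))
yel org (np.int64(161), np.int64(202))
blue org (np.int64(148), np.int64(45))
shift [-225.4   11.1  -59.9] rv [ 0.    -0.     0.622] f [ 0.72 -0.23 -1.11] t 22.25
```

View pics/w6c.png

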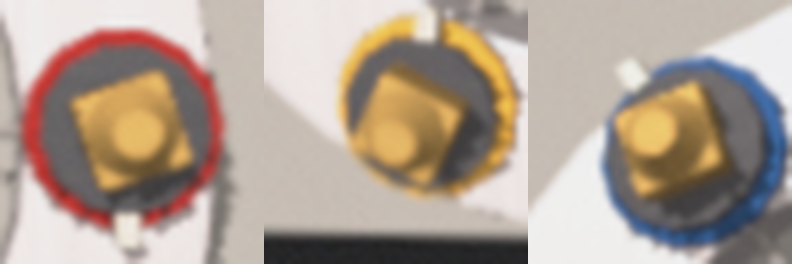

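Yellow tab is now opposite its start (crop (427,25)), so it has made a half turn; red and blue are unchanged. Now the key goes back to its dish.

Emit:
drive_tool(
  moves=[
    {"x": 0,"y": 0,"z": -60,"rx": 0,"ry": 0,"rz": 0,"fingers": 1},
    {"x": -45,"y": 2,"z": -60,"rx": 0,"ry": 0,"rz": 0.15,"fingers": 1},
    {"x": -95,"y": 5,"z": -60,"rx": 0,"ry": 0,"rz": 0.3,"fingers": 1},
    {"x": -145,"y": 8,"z": -60,"rx": 0,"ry": 0,"rz": 0.45,"fingers": 1},
    {"x": -190,"y": 11,"z": -60,"rx": 0,"ry": 0,"rz": 0.58,"fingers": 1},
    {"x": -225,"y": 11,"z": -60,"rx": 0,"ry": 0,"rz": 0.622,"fingers": 1},
    {"x": -225,"y": 11,"z": -60,"rx": 0,"ry": 0,"rz": 0.622,"fingers": 1},
    {"x": -225,"y": 11,"z": -60,"rx": 0,"ry": 0,"rz": 0.622,"fingers": 1},
  ],
)

```text
time_s: 23.25
tool_pos: [0.5056, -0.3201, 0.1999]
tool_rot: [-180.0, -0.0, 24.1]
force: [0.6, 0.8, -1.9]
grip_width: 0.0214
grasp_force: 44.9
```

```bash
python3 -c "
from h import *
go(.505,-.3205,.064,24)
c=np.load('w6.npy',allow_pickle=True).item();t=onz(c,160.5+163/5.5,201.5+25/5.5,.03)[:2];d=t-[.5361,-.0887];print('yel tab az',np.degrees(np.arctan2(d[1],d[0])),'moved',np.hypot(*(t-[.5259,-.0996])))
w=snap('wrist');w['fish']=1;s=snap('side')
im=lambda c:cv2.cvtColor(c['image'],cv2.COLOR_RGB2BGR)
can=np.zeros((420,800,3),np.uint8);can[:300,:400]=cv2.resize(im(w),(400,300));can[:400,400:]=cv2.resize(im(s)[137:237,214:314],(400,400),interpolation=cv2.INTER_CUBIC)
cv2.imwrite('pics/w7.png',can)"
```

```text
shift [ -0.8   0.2 135.9] rv [-0.001 -0.001  0.002] f [ 0.63  0.75 -1.93] t 23.25
yel tab az 49.72722931212705 moved 0.029845948590725504
```

View pics/w7.png

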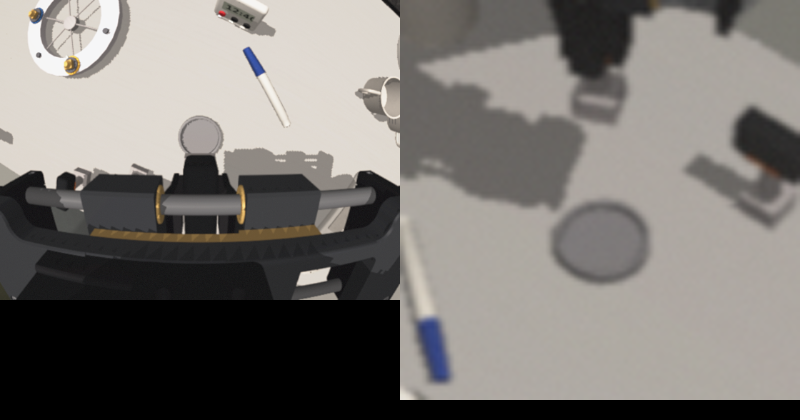

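Emit:
drive_tool(
  moves=[
    {"x": 0,"y": 0,"z": 50,"rx": 0,"ry": 0,"rz": 0,"fingers": 1},
    {"x": 0,"y": 0,"z": 100,"rx": 0,"ry": 0,"rz": 0,"fingers": 1},
    {"x": 0,"y": 0,"z": 125,"rx": 0,"ry": 0,"rz": 0,"fingers": 1},
    {"x": 0,"y": 0,"z": 133,"rx": 0,"ry": 0,"rz": 0,"fingers": 1},
    {"x": 0,"y": 0,"z": 136,"rx": 0,"ry": 0,"rz": 0,"fingers": 1},
    {"x": 0,"y": 0,"z": 136,"rx": 0,"ry": 0,"rz": 0,"fingers": 1},
  ],
)

```text
time_s: 24.1
tool_pos: [0.506, -0.3212, 0.0651]
tool_rot: [179.9, -0.1, 24.1]
force: [-0.1, -0.2, -1.3]
grip_width: 0.0219
grasp_force: 44.9
```

Emit:
drive_tool(
  moves=[
    {"x": 0,"y": -1,"z": 1.5,"rx": 0,"ry": 0,"rz": 0,"fingers": 1},
    {"x": 0,"y": -1,"z": 2.8,"rx": 0,"ry": 0,"rz": 0,"fingers": 1},
    {"x": 0,"y": -1,"z": 3.4,"rx": 0,"ry": 0,"rz": 0,"fingers": 1},
    {"x": 0,"y": -1,"z": 3.4,"rx": 0,"ry": 0,"rz": 0,"fingers": 1},
  ],
)

```text
time_s: 24.6
tool_pos: [0.505, -0.3201, 0.0614]
tool_rot: [180.0, -0.1, 24.1]
force: [-0.4, 1.0, 6.2]
grip_width: 0.0216
grasp_force: 44.9
```

It is down on the dish floor at the same height as when I picked it up. Open and retreat straight up.

Emit:
drive_tool(
  moves=[
    {"x": 0,"y": 0,"z": -0.4,"rx": 0,"ry": 0,"rz": 0,"fingers": 1},
    {"x": 0,"y": 0,"z": -0.4,"rx": 0,"ry": 0,"rz": 0,"fingers": -1},
    {"x": 0,"y": 0,"z": -0.4,"rx": 0,"ry": 0,"rz": 0,"fingers": -1},
    {"x": 0,"y": 0,"z": -0.4,"rx": 0,"ry": 0,"rz": 0,"fingers": -1},
    {"x": 0,"y": 0,"z": -0.4,"rx": 0,"ry": 0,"rz": 0,"fingers": -1},
    {"x": 0,"y": 0,"z": -0.4,"rx": 0,"ry": 0,"rz": 0,"fingers": -1},
    {"x": 0,"y": 0,"z": -0.4,"rx": 0,"ry": 0,"rz": 0,"fingers": -1},
    {"x": 0,"y": 0,"z": -20,"rx": 0,"ry": 0,"rz": 0,"fingers": -1},
    {"x": 0,"y": 0,"z": -60,"rx": 0,"ry": 0,"rz": 0,"fingers": -1},
    {"x": 0,"y": 0,"z": -110,"rx": 0,"ry": 0,"rz": 0,"fingers": -1},
    {"x": 0,"y": 0,"z": -158,"rx": 0,"ry": 0,"rz": 0,"fingers": -1},
    {"x": 0,"y": 0,"z": -158,"rx": 0,"ry": 0,"rz": 0,"fingers": -1},
  ],
)

```text
time_s: 26.1
tool_pos: [0.5066, -0.3222, 0.2243]
tool_rot: [179.6, -0.4, 24.1]
force: [0.7, -0.7, -0.1]
grip_width: 0.0866
grasp_force: 0.0
```

```bash
python3 - <<'E'
from h import *
c=snap('wrist');c['fish']=1
g=c['image'].max(2);m=(g<45).astype(np.uint8);m[:160]=0;m[240:]=0;m[:,:255]=0;m[:,310:]=0
n,l,s,ce=cv2.connectedComponentsWithStats(m);k=1+np.argmax(s[1:,4]);x0,y0,w,h,_=s[k];print(s[k])
u=x0+w/2-.5;print('key',(onz(c,u,y0-.5,.086)+onz(c,u,y0+h-.5,.086))/2)
g2=cv2.cvtColor(c['image'],cv2.COLOR_RGB2GRAY)[150:220,245:315]
q=cv2.HoughCircles(cv2.resize(g2,None,fx=4,fy=4,interpolation=cv2.INTER_CUBIC),cv2.HOUGH_GRADIENT,1.5,400,param1=80,param2=20,minRadius=95,maxRadius=135)[0,0]/4;print(q,'dish',onz(c,q[0]+245,q[1]+150,.012))
cv2.imwrite('pics/w8.png',cv2.cvtColor(cv2.resize(c['image'][130:240,210:350],(560,440),interpolation=cv2.INTER_CUBIC),cv2.COLOR_RGB2BGR))
print(sensors.get_obs()['grip_width'],sensors.get_obs()['time_s'])
E
```

```text
[ 265  175   22   59 1162]
key [ 0.50664678 -0.31900227  0.086     ]
[30.9375 38.8125 28.3625] dish [ 0.50771955 -0.31848655  0.012     ]
0.08663786581536763 26.15
```

View pics/w8.png

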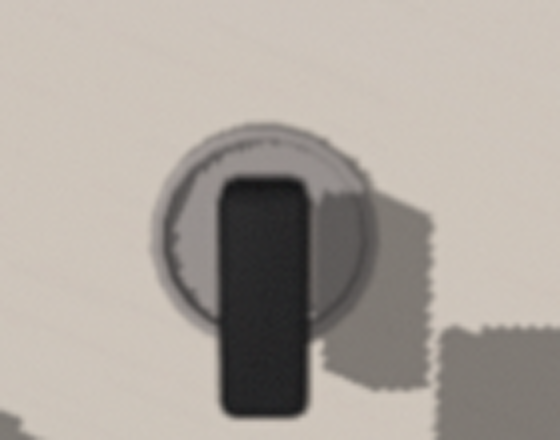

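The key stands upright in the dish, its handle at crop (264,297) and the dish at (265,235). It is about 1 mm off the dish's centre, so I hand the job in.

```bash
python3 -c "
from cell import workorder
print(workorder.sign_off())"
```

```text
the job is handed in; nothing more can be done
None
```

I handed the job in at about 26 s; no verdict was returned. By the camera, red is turned one quarter turn (about 87°) and yellow two (about 180°), blue shows no movement, and the key stands upright in its dish, about 1 mm off centre.

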